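# Tip a flush fixation plate out of its caddy and clamp it on the holding fixture

### The job

Get the square-ended plate with four screw holes out of its flush caddy: press down the end that lies over the open thumb bay as far as it goes, so that the other end tips up, then take the plate and lift it out. Lay it flat, the same face up, along the narrow raised bed of the holding fixture, centred between the two end stops, and let go of it. Then swing the fixture's clamp arm down onto the plate and leave it closed; do not disturb the round-ended plate with two slots or the hexagonal frame.

Things in the scene. Friction and masses are not known exactly. Their poses are not given: they have to be found in the camera images.
- straight_plate: The plate to be clamped: plain aluminium bar 90 (x) x 30 (y) x 5 (z) mm, 60 g, square ends, four round screw holes in a row along x. Origin at the centre of its underside; z is up out of the upper face. It starts in the pocket of caddy_straight with its x along the caddy's x and its upper face flush with the caddy's top.
- caddy_straight: Fixed grey caddy of the straight plate, 118 x 56 x 34 mm high. Origin on the worktop under the plate's middle; x along the plate. From x = -10 to 56 mm walls surround the plate (1.5 mm play). From -10 to -60 mm is the thumb bay: 50 mm wide between 3 mm walls, open at its -x end, 3 mm floor; the plate's -x end stands free above it. Under the plate lies a rocker 16 mm wide.
- caddy_straight_thumb_end (a point): Point in the caddy's frame 34 mm above the worktop, 38 mm from the pivot towards -x: the upper face of the plate end to be pressed, while the rocker is level. It is fixed to the caddy and does not tip.
- caddy_straight_lift_end (a point): The same at the other end, 38 mm towards +x: the end that tips up. It is fixed to the caddy and does not tip.
- rocker_straight (a joint): Rocker under the straight plate, rad: 0 level, 0.40 fully tipped (stop): -x end down, +x end up. Axis along the caddy's y, 27.5 mm above its origin; the plate's underside lies 1.5 mm above the axis and tips with it; a 5 mm lip at the -x end stops it sliding. Stiff pivot (0.08 N m): 2 to 4 N on the plate's end tips it; it stays where left.
- rounded_plate: The other plate, to be left alone: aluminium, 90 x 30 x 5 mm, round ends, two long slots. Origin at the centre of its underside. It lies flush in a second caddy exactly like the first.
- fixture: Fixed holding fixture. Origin on the worktop under the bed's middle. Base plate x from -79 to 63 mm, 60 mm wide, 8 mm high; on it the bed, a bar 22 mm wide along x, top 32 mm above the worktop. At each end of the bed a stop rises 3 mm above it, inner faces at x = -50 and +50 mm. The clamp arm stands at the -x end, its posts 49 mm high.
- bed (a point): Centre of the bed's top face, 32 mm above the worktop, axes as the fixture's. The plate's underside rests here, its x along the bed's x (either way round).
- clamp_hinge (a point): Hinge axis of the clamp arm, 62 mm towards -x from the bed's centre, 43 mm above the worktop, axis along the fixture's y.
- clamp_knob (a point): Centre of the 12 mm ball knob at the free end of the clamp arm, 42 mm from the hinge, 3 mm above the arm's middle line. The arm is a steel bar 14 mm wide, 8 mm thick.
- clamp_arm (a joint): Angle of the clamp arm, rad: about 0 when its rubber pad (33 mm from the hinge) lies on a 5 mm plate on the bed, with the arm level and pointing towards the fixture's +x; 1.57 upright; up to 1.95 leaning back. Stiff hinge (0.07 N m): it stays where it is left and takes about 2 N at the knob.
- hex_frame_1: Loose white hexagonal frame, 94 x 146 x 26 mm, lying on the worktop near the middle; origin at the centre of its underside; to be left alone.
Not all that is in view belongs to the job. Leave any green or pink look-alike of the caddy_straight alone.

How it is judged:
On the way, in this order (a step that is already met when the one before it is completed fails the run):
1. the straight plate is tipped up on its rocker in the caddy (value of joint rocker_straight above 0.25 rad and angle between straight_plate's own z axis and vertical above 0.2 rad and horizontal distance between straight_plate and caddy_straight below 0.015 m and height (world z) of straight_plate below 0.04 m), for 0.2 s.
2. the plate is lifted clear of the caddy (height (world z) of straight_plate above 0.06 m), for 0.1 s.
3. the plate lies released on the bed, with the clamp arm still open (horizontal distance between straight_plate and bed below 0.01 m and z of straight_plate in the frame of bed below 0.0025 m and angle between straight_plate's own z axis and vertical below 0.08 rad and angle between the x axis of straight_plate and the x axis of bed, either way round below 0.15 rad and contact force between the fingers and straight_plate below 0.05 N and value of joint clamp_arm above 0.5 rad), for 0.2 s.
4. the clamp arm is down on the plate (value of joint clamp_arm below 0.1 rad and horizontal distance between straight_plate and bed below 0.01 m), for 0.2 s.
At the end, for the whole second after the job is handed in: The straight plate lies still and flat on the bed, upper face up, its centre within 10 mm of the bed's centre and its length along the bed within 0.15 rad, with the clamp arm down on it (joint below 0.1 rad). The rounded plate is still in its caddy (all of step 4 and z of straight_plate in the frame of bed between -0.0025 and 0.0025 m and angle between straight_plate's own z axis and vertical below 0.08 rad and angle between the x axis of straight_plate and the x axis of bed, either way round below 0.15 rad and linear speed of straight_plate below 0.02 m/s and distance of rounded_plate from where it was at the start of the episode below 0.01 m); the robot touches nothing.
It fails at once if the rounded plate is tipped or shifted by more than 10 mm (distance of rounded_plate from where it was at the start of the episode above 0.01 m or angle between rounded_plate's own z axis and vertical above 0.15 rad).
It fails at once if the hexagonal frame is shifted by more than 20 mm (distance of hex_frame_1 from where it was at the start of the episode above 0.02 m).
It also fails if it takes over 54 s, if anything falls off the work surface, if the arm or the gripper's body presses on something with over 40 N, if the wrist force passes 120 N, or if a joint passes its speed limit or range.

### The arm

A 7-joint arm with a two-finger parallel gripper is mounted at the origin on a cart in front of the work surface, level with it; the furniture and walls round the work are solid. World frame = base frame: x ahead of the robot, y to its left, z up, the work surface at z = 0. Lengths are in m, angles in rad, forces in N, time in s.
With the tool pointing down it reaches from about 0.4 to 0.875 m from the base axis. Payload 19.3 kg.
Tool frame: the origin (TCP) lies on the front face of the gripper's body, between the roots of the fingers; the fingertips stand 73 mm ahead of it and the grasp point (between the pads) lies 54 mm ahead of it; z points along the fingers, y is the direction in which the jaws open and shut (so a half turn about z gives the same grasp; the last joint's range is limited). The gripper opens to 85 mm and grips with 20 to 120 N. Pads are 22 mm wide; open, the fingers measure 114 mm over their backs; the gripper's body (76 mm by 85 mm) begins 54 mm behind the grasp point. The pads swing forward as they close: fully open they stand 13 mm farther back than shut.
Start: joints at [-1.413, 0.521, -0.036, 1.599, 0.021, 1.021, -0.113], TCP at [0.141, 0.609, 0.304] pointing down, gripper open.
Joint ranges: [-2.91, 2.91], [-0.3, 2.13], [-1.5, 1.42], [0.17, 2.43], [-1.26, 4.41], [0.16, 1.93], [-2.52, 2.52]. Speed limits (rad/s): [1.89, 1.89, 2.39, 2.39, 3.01, 3.01, 3.01].

### API

Orientations are given as [roll, pitch, yaw] about the fixed x, y, z axes, in that order (R = Rz(yaw) Ry(pitch) Rx(roll)).
In Python, from workcell import bot gives the robot as it stands.
- The arm moves only by the shell command python3 -m crank 'ROWS' [OPENING] [FORCE]. ROWS is a JSON object of lists of equal length, an entry for each row: "travel": the shift along the world's x, y, z in cm, a list of three; "rot": the turn, a rotation vector about the world's x, y, z in degrees, a list of three. A call has 1 to 8 rows; each row is the pose to reach, as a shift and turn from the pose commanded when the call began; what a row does not reach only later rows make up. A row lasts 1/10 s, in which the tool goes at most 50 mm and 8.59 degrees, less where a joint would pass 70% of its speed; a pose out of reach is approached as far as the arm can. A call with a gripper value outside its range is refused whole. OPENING is the opening, from -1 (shut) to 1 (fully open), so that 0 is half open, set as the call begins (- or left out, the last holds). The fingers move at their own pace and stop on an object; FORCE is the grip in N (left out, the last holds). Time passes only in rows, so rows that repeat a pose let the fingers close. It gives the time, the measured TCP pose, the force and the opening at its end, in the units of the state.
- bot.observe(): the state, without advancing time (a new reading comes with each control period).
- bot.grab_frame(name): name is "side" or "top"; returns the picture (420x560x3 uint8, red, green, blue); there is no depth.
- bot.camera_model(name): a dict with "fx", "fy", "cx", "cy" (pixels), "R" (3x3) and "t" (3): a world point X has camera coordinates R X + t. Camera axes: x right, y down, z forward; pixel columns grow to the right and rows downward; lengths in m; the calibration is good to about 2 mm. A picture is of the moment at which its call begins. camera_model takes no time and is no camera call.
- bot.job_done(): hands the job in, once; it reports no verdict.
Trained networks look in the newest picture that a camera, given by its name, has taken for a name from the list of things; names that differ only in an ending like _2 or _b are one class to them, and where a whole thing is asked for, a point or a joint stands for the part that bears it (a point fixed in the world has none). Each returns a list of dicts, best first, with "conf" (0 to 1); they miss things now and then, are a little off and sometimes report something else, mostly with a low value. They report only what shows in the picture. A call takes as long as a camera call. They do not tell look-alikes from the thing itself.
- bot.silhouettes(camera, thing): "pixels" (420x560 bool, what is visible of it) and "box" ([centre column, centre row, width, height] in pixels, round what is visible of it).
The state is a dict: "clock": time; "qpos": joint angles; "qd": joint speeds; "joint_efforts": joint torques, N m; "position": TCP position; "tool_rot": TCP orientation; "force": force on the tool from outside, world axes, zero at the start; "moment": the same for the moment, N m; "grip_width": finger opening in m.
Only numpy, scipy, OpenCV 4.12 (cv2) and the standard library are available. Lean on these libraries where they do the work, as an engineer would, in place of code of your own. Each camera call takes 0.05 s, during which the arm holds its last target.

## Working session

There is one attempt and no reset: what is moved stays moved. The work goes in short steps, Python scripts to look and compute and a shell command to move; the robot and the scene stay as the last step left them, time stands still between calls to the robot, and variables do not carry over. Pictures are saved under pics/ and viewed, and the job is handed in when it is done.

```bash
mkdir -p pics; ls; python3 - <<'E'
from workcell import bot
import cv2
for n in("side","top"):
    im=bot.grab_frame(n); cv2.imwrite(f"pics/{n}0.png",im[:,:,::-1])
    m=bot.camera_model(n); print(n,m)
print(bot.observe())
E
```

```text
pics
side {'fx': 380.0058681273618, 'fy': 380.0058681273618, 'cx': 280.02553912090144, 'cy': 209.84748381352256, 'R': array([[-0.97771119, -0.20896246, -0.02038427],
       [-0.0805854 ,  0.46314827, -0.88260958],
       [ 0.19387321, -0.86129459, -0.46966457]]), 't': array([0.5260405 , 0.05893447, 0.92771475])}
top {'fx': 517.6844959306928, 'fy': 517.6844959306928, 'cx': 283.0796072522966, 'cy': 208.0821206994082, 'R': array([[ 0.00549811, -0.99979904,  0.01927849],
       [-0.98582752, -0.00865182, -0.1675388 ],
       [ 0.16767192, -0.01808412, -0.98567697]]), 't': array([0.08531599, 0.50441897, 1.49342914])}
{'clock': 0.1, 'qpos': array([-1.41317847,  0.5219616 , -0.03630978,  1.59991504,  0.02119349,
        1.02113087, -0.11279497]), 'qd': array([-0.00039884, -0.00129821, -0.00102092, -0.00128647, -0.00169389,
       -0.00020292,  0.00232493]), 'joint_efforts': array([ 2.50005258e-03, -9.28466392e+01,  1.98338538e+00, -3.70529437e+01,
        1.81267230e-02,  5.58318352e-03, -1.46548842e-05]), 'position': array([0.14114352, 0.60862775, 0.30339185]), 'tool_rot': array([-3.14056530e+00,  7.56201695e-05,  2.91374953e+00]), 'force': array([-0.09801467, -0.41375266,  0.29287344]), 'moment': array([ 0.00610355, -0.0406633 , -0.01669216]), 'grip_width': 0.08532523094908578}
```

View pics/side0.png

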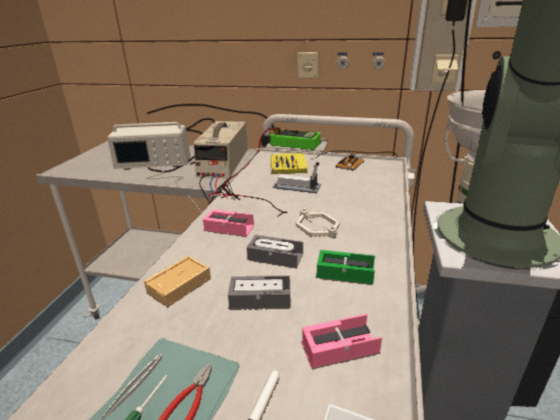

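View pics/top0.png

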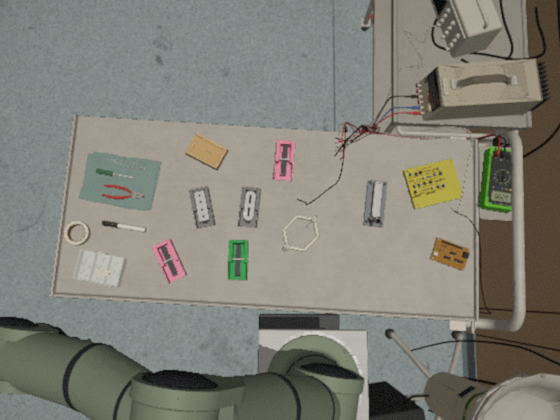

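```bash
python3 - <<'E'
from workcell import bot
import numpy as np, pickle
D={}
for c in("top","side"):
    for th in("straight_plate","caddy_straight","rounded_plate","fixture","clamp_arm","hex_frame_1"):
        r=bot.silhouettes(c,th); D[c,th]=r
        for d in r: print(c,th,round(d["conf"],2),np.round(d["box"],1),d["pixels"].sum())
pickle.dump(D,open("sil.pkl","wb")); print(bot.observe()["clock"])
E
```

```text
top straight_plate 0.69 [202.  206.   16.4  32.4] 254
top caddy_straight 0.88 [169.9 261.   33.2  41.4] 839
top caddy_straight 0.88 [285.1 162.9  22.5  34. ] 745
top caddy_straight 0.77 [203.1 210.2  24.1  46.3] 524
top caddy_straight 0.61 [236.6 260.1  21.6  42.2] 828
top rounded_plate 0.81 [252.2 206.6  17.8  31.8] 271
top rounded_plate 0.75 [374.4 204.4  21.3  47.2] 910
top fixture 0.96 [376.2 204.2  22.9  47.7] 887
top hex_frame_1 0.9 [303.1 234.9  37.7  34.8] 375
side straight_plate 0.74 [260.4 285.8  50.9  11.2] 474
side caddy_straight 0.68 [230.8 222.8  51.5  22.8] 1073
side caddy_straight 0.61 [342.6 339.9  81.5  53.7] 2908
side caddy_straight 0.59 [257.9 293.2  61.   36.9] 1477
side caddy_straight 0.59 [343.7 267.1  57.4  32.3] 1583
side rounded_plate 0.54 [275.8 246.4  34.5  12.5] 322
side fixture 0.95 [297.6 176.4  44.9  30.9] 716
side hex_frame_1 0.69 [317.4 224.4  44.4  32.5] 611
0.7
```

Candidates in the top image:
- Grey caddy (202,207) with a four-hole plate.
- Grey caddy (249,207) with a slotted plate.
- Pink look-alikes (284,160) and (170,260), and a green one (238,260).

By the description I choose (202,207), and I'll check it in a close crop.

```bash
python3 - <<'E'
import cv2, numpy as np
t=cv2.imread("pics/top0.png"); s=cv2.imread("pics/side0.png")
a=cv2.resize(t[180:235,180:235],(400,400),interpolation=cv2.INTER_CUBIC)
b=cv2.resize(t[175:230,347:402],(400,400),interpolation=cv2.INTER_CUBIC)
cv2.imwrite("pics/crop_a.png",np.hstack([a,b]))
a=cv2.resize(s[265:315,220:300],(640,400),interpolation=cv2.INTER_CUBIC)[:, :400]
a=cv2.resize(s[265:315,222:297],(400,267),interpolation=cv2.INTER_CUBIC)
b=cv2.resize(s[155:205,260:335],(400,267),interpolation=cv2.INTER_CUBIC)
cv2.imwrite("pics/crop_b.png",np.hstack([a,b]))
E
```

```text
(no output)
```

View pics/crop_a.png

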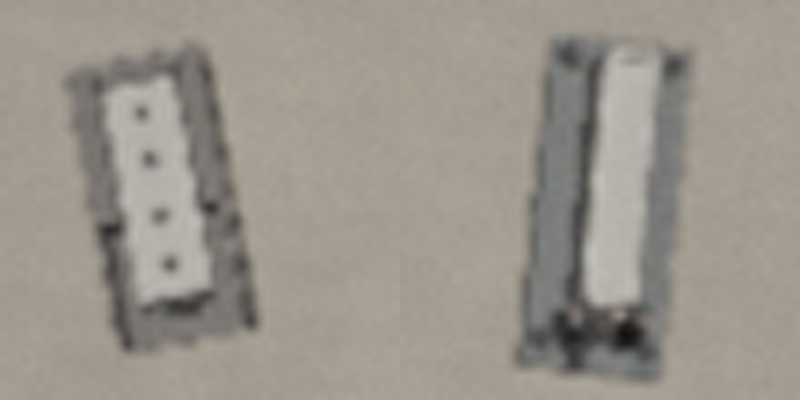

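View pics/crop_b.png

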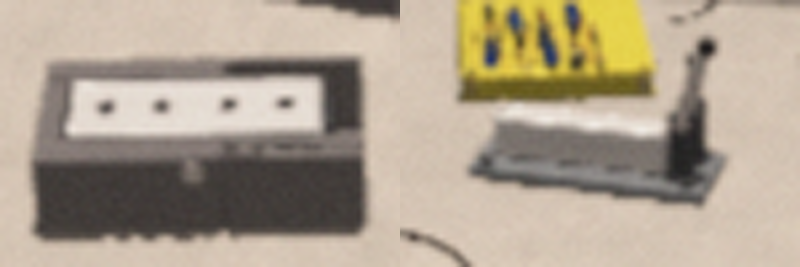

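Confirmed: a square-ended plate with four holes, and the dark thumb bay is on the robot-side end (crop a, bottom; side view, right). The fixture's clamp arm stands upright at its robot-side end. Next I'll fit the poses.

```bash
cat > h.py <<'E'
import numpy as np, cv2, pickle
from scipy.optimize import minimize
from workcell import bot
CM={c:bot.camera_model(c) for c in("top","side")}
def proj(c,X):
    m=CM[c]; Y=np.asarray(X)@m["R"].T+m["t"]
    return np.c_[m["fx"]*Y[:,0]/Y[:,2]+m["cx"],m["fy"]*Y[:,1]/Y[:,2]+m["cy"]]
def ray(c,px,z):
    m=CM[c]; d=m["R"].T@np.array([(px[0]-m["cx"])/m["fx"],(px[1]-m["cy"])/m["fy"],1]); o=-m["R"].T@m["t"]
    return o+d*(z-o[2])/d[2]
S=6
def render(c,p,boxes,win):
    x0,y0,w,h=win; im=np.zeros((h*S,w*S),np.uint8)
    ca,sa=np.cos(p[2]),np.sin(p[2])
    for (xa,xb,ya,yb,za,zb) in boxes:
        P=np.array([[x,y,z] for x in(xa,xb) for y in(ya,yb) for z in(za,zb)])
        W=np.c_[p[0]+ca*P[:,0]-sa*P[:,1],p[1]+sa*P[:,0]+ca*P[:,1],P[:,2]]
        q=(proj(c,W)+0.5-[x0,y0])*S
        cv2.fillConvexPoly(im,cv2.convexHull(np.round(q*16-8).astype(np.int32).reshape(-1,1,2)),1,shift=4)
    return cv2.resize(im.astype(np.float32),(w,h),interpolation=cv2.INTER_AREA)
def fit(obs,boxes,p0):
    # obs: {cam:mask}
    wins={}
    for c,m in obs.items():
        ys,xs=np.where(m); wins[c]=(xs.min()-12,ys.min()-12,np.ptp(xs)+25,np.ptp(ys)+25)
    def cost(p):
        e=0
        for c,m in obs.items():
            w=wins[c]; o=m[w[1]:w[1]+w[3],w[0]:w[0]+w[2]].astype(np.float32)
            e+=((render(c,p,boxes,w)-o)**2).sum()/o.sum()
        return e
    best=None
    for dy in(-.15,0,.15):
        p=np.array(p0)+[0,0,dy]
        r=minimize(cost,p,method="Nelder-Mead",options=dict(initial_simplex=np.vstack([p,p+[.012,0,0],p+[0,.012,0],p+[0,0,.15]]),xatol=1e-5,fatol=1e-6,maxiter=400))
        if best is None or r.fun<best.fun: best=r
    return best.x,best.fun
E
python3 - <<'E'
from h import *
D=pickle.load(open("sil.pkl","rb"))
pk=lambda c,t,i=0:D[c,t][i]["pixels"]
pl=[(-.045,.045,-.015,.015,.029,.034)]
p0=[*ray("top",(202,206),.034)[:2],.15]
print(p0,ray("side",(260.4,285.8),.034))
for cs in(("top",),("side",),("top","side")):
    print("plate",cs,fit({c:pk(c,"straight_plate") for c in cs},pl,p0))
cad=[(-.060,.058,-.028,.028,0,.034)]
cm={"top":pk("top","caddy_straight",2)|pk("top","straight_plate"),"side":pk("side","caddy_straight",2)|pk("side","straight_plate")}
for cs in(("top",),("side",),("top","side")):
    print("caddy",cs,fit({c:cm[c] for c in cs},cad,p0))
fx=[(-.079,.063,-.03,.03,0,.008),(-.055,.055,-.011,.011,0,.033)]
p0=[*ray("top",(375,204),.02)[:2],0]
for cs in(("top",),("side",),("top","side")):
    print("fixt",cs,fit({c:pk(c,"fixture") for c in cs},fx,p0))
# bright plate thresholds
for c,win in(("top",(185,185,220,230)),):
    pass
E
```

```text
[np.float64(0.5092770950903193), np.float64(0.32992901264750885), 0.15] [0.50356737 0.33590604 0.034     ]
plate ('top',) (array([0.51163269, 0.3316837 , 0.22623221]), np.float64(0.19427736103534698))
plate ('side',) (array([0.50891402, 0.33067373, 0.2057576 ]), np.float64(0.18522585928440094))
plate ('top', 'side') (array([0.50924706, 0.33081015, 0.18845402]), np.float64(0.37983238697052))
caddy ('top',) (array([0.50859224, 0.33094314, 0.19751741]), np.float64(0.08974297344684601))
caddy ('side',) (array([0.50784098, 0.33095901, 0.22370071]), np.float64(0.057068709284067154))
caddy ('top', 'side') (array([0.50801677, 0.33101146, 0.20833266]), np.float64(0.15268383920192719))
fixt ('top',) (array([ 0.53450301, -0.19387133, -0.12439148]), np.float64(0.03849499672651291))
fixt ('side',) (array([ 0.53198742, -0.19796422, -0.11225885]), np.float64(0.18634583055973053))
fixt ('top', 'side') (array([ 0.53431473, -0.19424923, -0.11898206]), np.float64(0.2543060779571533))
```

```bash
python3 - <<'E'
from h import *
D=pickle.load(open("sil.pkl","rb"))
pk=lambda c,t,i=0:D[c,t][i]["pixels"]
t=cv2.imread("pics/top0.png"); s=cv2.imread("pics/side0.png")
# bright-plate thresholds
for c,im,k in(("top",t,"straight_plate"),("side",s,"straight_plate")):
    d=D[c,k][0]; reg=cv2.dilate(((pk(c,"caddy_straight",2)|pk(c,k))).astype(np.uint8),np.ones((1,1)))>0
    g=im.mean(2); th=(np.percentile(g[reg],90)+np.percentile(g[reg],40))/2
    m=(reg&(g>th)).astype(np.uint8); m=cv2.morphologyEx(m,cv2.MORPH_CLOSE,np.ones((3,3)))
    n,l,st,_=cv2.connectedComponentsWithStats(m); m=l==1+st[1:,4].argmax(); print(m.sum(),d["pixels"].sum())
    print(c,fit({c:m},[(-.045,.045,-.015,.015,.034,.034)],[.509,.331,.2]))
fx=[(-.079,.063,-.03,.03,0,.008),(-.055,.055,-.011,.011,0,.033),(-.068,-.056,-.014,.014,0,.049),(-.066,-.058,-.007,.007,.04,.09)]
for cs in(("top",),("side",),("top","side")):
    print("fixt",cs,fit({c:pk(c,"fixture") for c in cs},fx,[.534,-.194,-.12]))
def ov(c,im,p,boxes,win,name):
    x0,y0,w,h=win;k=int(min(800/w,600/h)); b=cv2.resize(im[y0:y0+h,x0:x0+w],None,fx=k,fy=k,interpolation=cv2.INTER_CUBIC)
    ca,sa=np.cos(p[2]),np.sin(p[2])
    for (xa,xb,ya,yb,z,_),col in boxes:
        P=np.array([[xa,ya],[xb,ya],[xb,yb],[xa,yb]])
        W=np.c_[p[0]+ca*P[:,0]-sa*P[:,1],p[1]+sa*P[:,0]+ca*P[:,1],[z]*4]
        q=((proj(c,W)+.5-[x0,y0])*k).astype(int)
        cv2.polylines(b,[q.reshape(-1,1,2)],True,col,1)
    return b
P=[.5082,.3309,.208]
bx=[((-.045,.045,-.015,.015,.034,0),(0,0,255)),((-.06,.058,-.028,.028,.034,0),(0,255,0)),((-.06,.058,-.028,.028,.0,0),(255,0,0))]
F=[.534,-.195,-.12]
bf=[((-.079,.063,-.03,.03,.008,0),(0,255,0)),((-.05,.05,-.011,.011,.032,0),(0,0,255)),((-.079,.063,-.03,.03,0,0),(255,0,0))]
A=[ov("top",t,P,bx,(175,180,56,56),0),ov("top",t,F,bf,(347,176,56,56),0)]
cv2.imwrite("pics/ov_t.png",np.hstack([cv2.resize(a,(400,400)) for a in A]))
A=[ov("side",s,P,bx,(222,262,76,57),0),ov("side",s,F,bf,(262,152,76,57),0)]
cv2.imwrite("pics/ov_s.png",np.hstack([cv2.resize(a,(400,300)) for a in A]))
E
```

```text
262 254
top (array([0.51070101, 0.3317248 , 0.14457417]), np.float64(0.14905816316604614))
485 474
side (array([0.50908135, 0.33379353, 0.20113174]), np.float64(0.03269854933023453))
fixt ('top',) (array([ 0.53482005, -0.19393447, -0.12358718]), np.float64(0.03831144794821739))
fixt ('side',) (array([ 0.53079856, -0.19712477, -0.106841  ]), np.float64(0.08665037155151367))
fixt ('top', 'side') (array([ 0.53273221, -0.19400171, -0.12305255]), np.float64(0.1717061847448349))
```

View pics/ov_t.png

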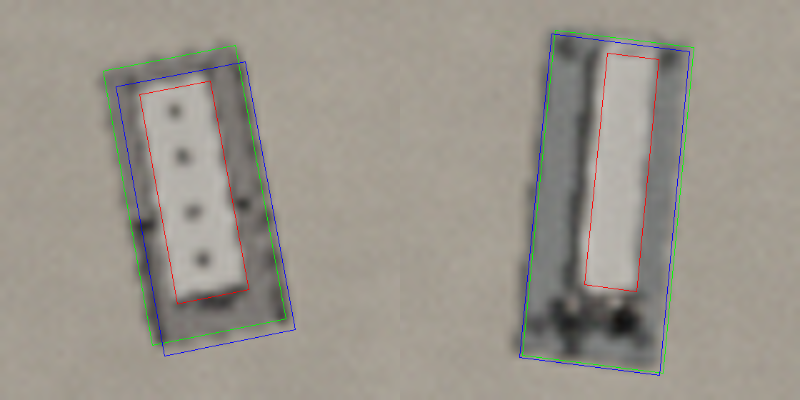

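View pics/ov_s.png

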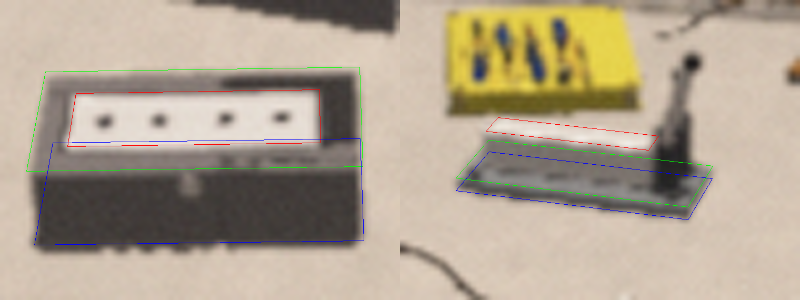

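Measurements: plate at about (0.510, 0.332), yaw 0.20, thumb end towards the robot. Fixture at about (0.533, -0.194), yaw -0.12. Both are consistent with the reach and the given sizes. I'll move above the thumb end with the fingers shut.

```bash
python3 -m crank '{"travel":[[32.9,-28.4,-8],[32.9,-28.4,-8],[32.9,-28.4,-8],[32.9,-28.4,-8],[32.9,-28.4,-8],[32.9,-28.4,-8],[32.9,-28.4,-8],[32.9,-28.4,-8]],"rot":[[0,0,24.6],[0,0,24.6],[0,0,24.6],[0,0,24.6],[0,0,24.6],[0,0,24.6],[0,0,24.6],[0,0,24.6]]}' -1 40
```

```text
clock: 1.5
position: [0.4403, 0.3503, 0.2313]
tool_rot: [3.141, 0.0, -2.94]
force: [0.7, 0.7, 0.7]
grip_width: -0.0001
```

```bash
python3 -m crank '{"travel":[[2.5,-2.2,-5],[2.5,-2.2,-9],[2.5,-2.2,-9],[2.5,-2.2,-9]],"rot":[[0,0,0],[0,0,0],[0,0,0],[0,0,0]]}'; python3 - <<'E'
from h import *
for c in("top","side"):
    im=bot.grab_frame(c)[:,:,::-1]; w=(175,180,56,42) if c=="top" else (222,242,96,72)
    cv2.imwrite(f"pics/{c}1.png",cv2.resize(im[w[1]:w[1]+w[3],w[0]:w[0]+w[2]],(560,420),interpolation=cv2.INTER_CUBIC))
print(bot.observe()["position"],bot.observe()["force"])
E
```

```text
clock: 1.9
position: [0.4635, 0.3303, 0.1421]
tool_rot: [-3.141, -0.001, -2.94]
force: [0.4, -0.0, 0.1]
grip_width: 0.0
[0.46410066 0.33126617 0.14387044] [-0.57160804  0.32276603  1.37497326]
```

View pics/side1.png

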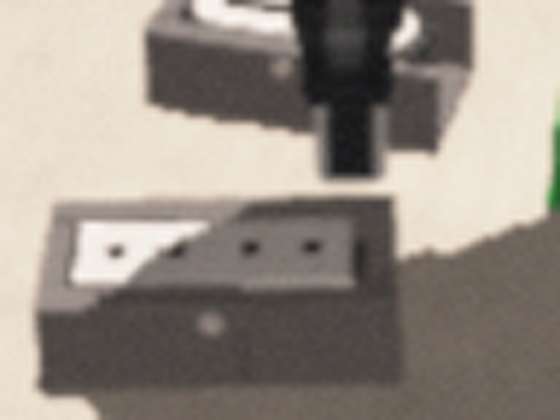

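View pics/top1.png

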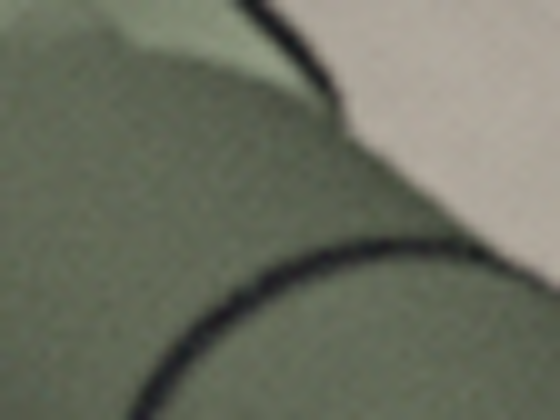

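```bash
python3 - <<'E'
from h import *
print(ray("side",(282,272.5),.070), proj("side",[[.4639,.3308,.070]]))
E
python3 -m crank '{"travel":[[0.6,-0.6,-2],[0.6,-0.6,-3],[0.6,-0.6,-3.2],[0.6,-0.6,-3.2]],"rot":[[0,0,0],[0,0,0],[0,0,0],[0,0,0]]}'
```

```text
[0.46141942 0.33432104 0.07      ] [[281.07271985 271.19145903]]
clock: 2.4
position: [0.4697, 0.3245, 0.1103]
tool_rot: [3.141, 0.0, -2.939]
force: [0.1, 0.3, 0.7]
grip_width: -0.0
```

```bash
python3 -m crank '{"travel":[[0,0,-0.3],[0,0,-0.6],[0,0,-0.6]],"rot":[[0,0,0],[0,0,0],[0,0,0]]}'; python3 -m crank '{"travel":[[0,0,-0.3],[0,0,-0.5],[0,0,-0.5]],"rot":[[0,0,0],[0,0,0],[0,0,0]]}'
```

```text
clock: 2.7
position: [0.4698, 0.3241, 0.1035]
tool_rot: [3.141, 0.0, -2.94]
force: [-0.4, 0.9, 0.7]
grip_width: -0.0001
clock: 3.0
position: [0.4699, 0.3238, 0.0982]
tool_rot: [-3.141, -0.0, -2.94]
force: [0.1, -0.1, -0.8]
grip_width: -0.0001
```

```bash
python3 -m crank '{"travel":[[0,0,-0.3],[0,0,-0.5],[0,0,-0.5]],"rot":[[0,0,0],[0,0,0],[0,0,0]]}'; cat > snap.py <<'E'
import sys
from h import *
c,n=sys.argv[1:3]; x,y,w,h=map(int,sys.argv[3:7])
im=bot.grab_frame(c)[:,:,::-1]; k=min(800/w,600/h)
cv2.imwrite(f"pics/{n}.png",cv2.resize(im[y:y+h,x:x+w],(int(w*k),int(h*k)),interpolation=cv2.INTER_CUBIC))
print(bot.observe()["position"],bot.observe()["force"])
E
python3 snap.py side s2 222 250 84 63
```

```text
clock: 3.3
position: [0.4701, 0.3236, 0.0932]
tool_rot: [-3.141, -0.0, -2.94]
force: [-0.6, 0.5, 0.7]
grip_width: 0.0001
[0.46997707 0.32358453 0.09324632] [ 0.18993587 -0.35228431  0.2879276 ]
```

View pics/s2.png

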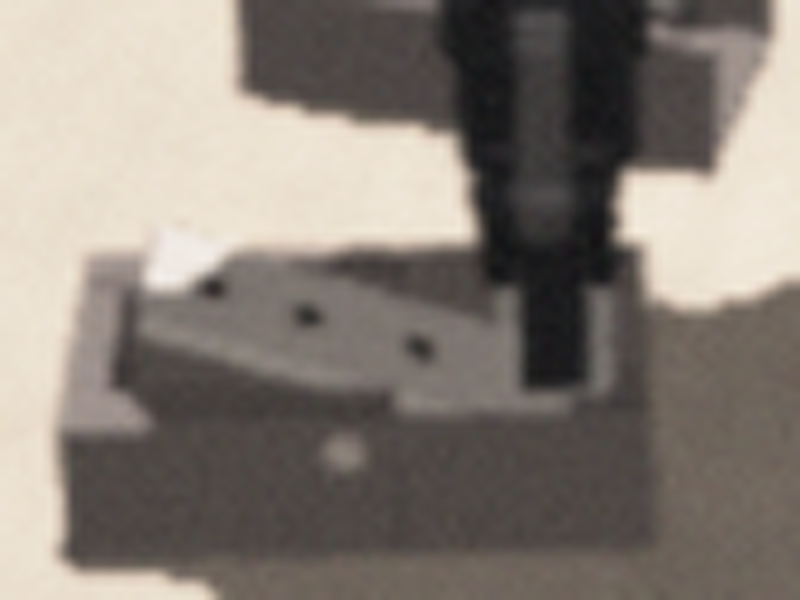

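The picture shows the plate clearly tipping, with its lifted end at crop (180,265). I'll press on to the stop.

```bash
python3 -m crank '{"travel":[[0,0,-0.2],[0,0,-0.2],[0,0,-0.2]],"rot":[[0,0,0],[0,0,0],[0,0,0]]}';python3 -m crank '{"travel":[[0,0,-0.15],[0,0,-0.15],[0,0,-0.15]],"rot":[[0,0,0],[0,0,0],[0,0,0]]}'
```

```text
clock: 3.65
position: [0.4702, 0.3237, 0.0921]
tool_rot: [3.142, 0.001, -2.94]
force: [-2.4, -1.7, 15.3]
grip_width: -0.0001
clock: 3.95
position: [0.4703, 0.3238, 0.0913]
tool_rot: [3.141, 0.001, -2.94]
force: [-6.2, -4.8, 31.3]
grip_width: -0.0001
```

```bash
python3 -m crank '{"travel":[[0,0,4],[0,0,7],[4,0.8,7],[7.1,1.5,7],[7.1,1.5,7],[7.1,1.5,7]],"rot":[[0,0,0],[0,0,0],[0,0,0],[0,0,0],[0,0,0],[0,0,0]]}' 0; python3 snap.py side s3 212 240 84 63
```

```text
clock: 4.55
position: [0.5408, 0.3384, 0.1594]
tool_rot: [-3.141, -0.001, -2.941]
force: [-0.5, 0.1, -0.6]
grip_width: 0.0429
[0.54025067 0.33852326 0.15946665] [-0.22155971 -0.11139185  0.13528731]
```

View pics/s3.png

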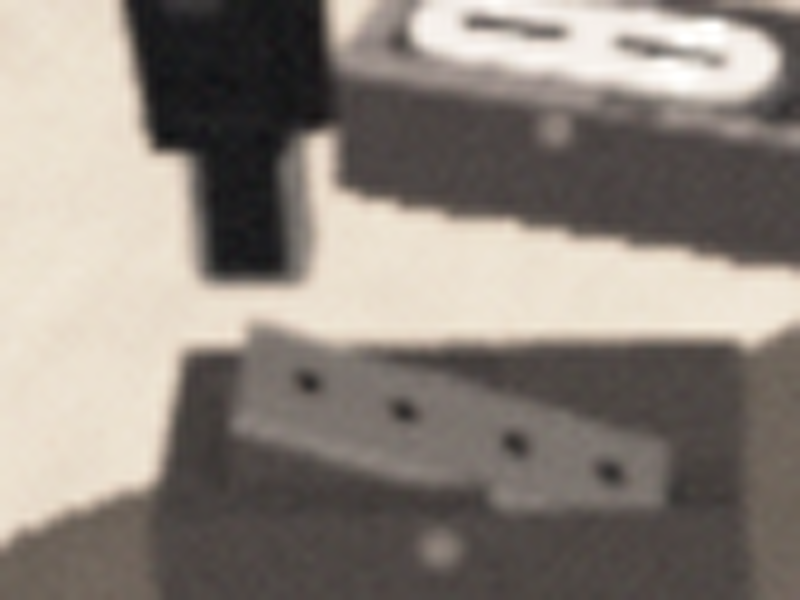

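The plate stays tipped: lifted end at crop (240,375), low end at (665,475). I'll compare its corners with the prediction.

```bash
python3 - <<'E'
from h import *
def corners(p,th):
    out=[]
    for s in(45,-45):
        for y in(-15,15):
            x=s*np.cos(th)-6.5*np.sin(th); z=27.5+s*np.sin(th)+6.5*np.cos(th)
            c,a=np.cos(p[2]),np.sin(p[2]); out.append([p[0]+(c*x-a*y)/1e3,p[1]+(a*x+c*y)/1e3,z/1e3])
    return np.array(out)
for P in([.5095,.3325,.2],[.508,.331,.205]):
    C=corners(P,.4); print((proj("side",C)-[212,240])*800/84)
E
```

```text
[[244.52234641 309.17928599]
 [227.71536976 404.13003368]
 [658.6315629  442.27382402]
 [657.43341496 540.16109934]]
[[253.41479393 306.11840514]
 [237.73081942 400.83364617]
 [666.89212542 437.82519573]
 [666.75401008 535.37822411]]
```

```bash
python3 -m crank '{"travel":[[0,0,-3],[0,0,-4.1],[0,0,-4.5],[0,0,-4.5]],"rot":[[0,0,0],[0,0,0],[0,0,0],[0,0,0]]}'; python3 snap.py side s4 212 240 84 63;
```

```text
clock: 5.0
position: [0.5406, 0.3387, 0.1149]
tool_rot: [-3.141, -0.001, -2.94]
force: [0.0, -0.5, 1.3]
grip_width: 0.0425
[0.54091144 0.33891793 0.11546877] [0.23071515 0.10612933 0.92034549]
```

View pics/s4.png

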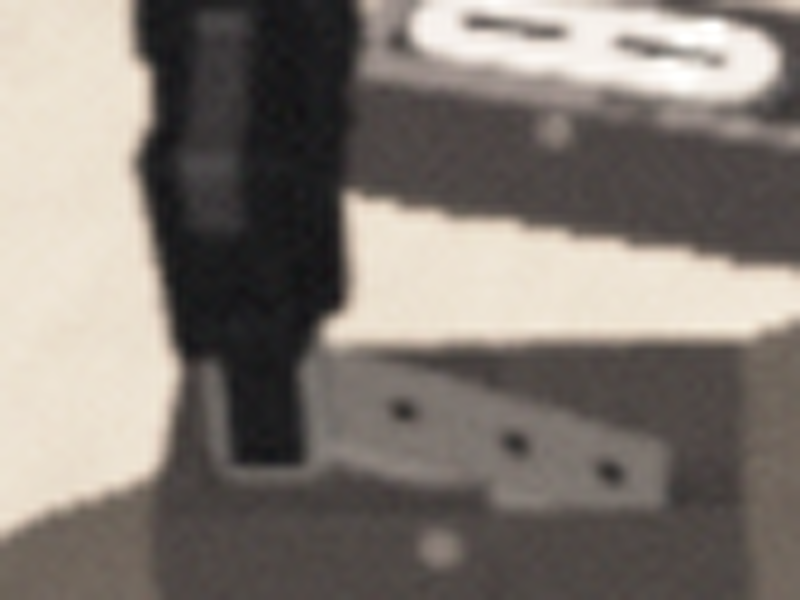

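```bash
python3 -m crank '{"travel":[[0,0,-0.3],[0,0,-0.5],[0,0,-0.5]],"rot":[[0,0,0],[0,0,0],[0,0,0]]}';python3 -m crank '{"travel":[[0,0,-0.2],[0,0,-0.2],[0,0,-0.2]],"rot":[[0,0,0],[0,0,0],[0,0,0]]}';python3 -m crank '{"travel":[[0,0,-0.15],[0,0,-0.15],[0,0,-0.15]],"rot":[[0,0,0],[0,0,0],[0,0,0]]}'
```

```text
clock: 5.35
position: [0.5409, 0.3388, 0.11]
tool_rot: [3.142, 0.0, -2.94]
force: [-1.0, 0.2, -1.1]
grip_width: 0.0427
clock: 5.65
position: [0.541, 0.3388, 0.108]
tool_rot: [-3.142, -0.0, -2.94]
force: [-0.2, -0.6, 0.1]
grip_width: 0.0425
clock: 5.95
position: [0.5409, 0.3388, 0.1064]
tool_rot: [-3.142, -0.0, -2.94]
force: [-0.2, 0.1, -0.2]
grip_width: 0.0425
```

No wall contact down to 0.1064. I'll raise 2.5 mm to leave room for the forward swing, then close.

```bash
python3 -m crank '{"travel":[[0,0,0.25],[0,0,0.25]],"rot":[[0,0,0],[0,0,0]]}';python3 -m crank '{"travel":[[0,0,0],[0,0,0],[0,0,0],[0,0,0],[0,0,0]],"rot":[[0,0,0],[0,0,0],[0,0,0],[0,0,0],[0,0,0]]}' -1 40; python3 snap.py side s5 212 240 84 63
```

```text
clock: 6.15
position: [0.5411, 0.3389, 0.1094]
tool_rot: [3.141, 0.0, -2.94]
force: [-0.5, 0.5, -0.7]
grip_width: 0.0427
clock: 6.65
position: [0.5411, 0.3389, 0.1091]
tool_rot: [3.142, 0.0, -2.94]
force: [0.1, -0.5, 4.1]
grip_width: 0.0289
[0.54104764 0.33883959 0.10908157] [-0.20022895  0.11148622  5.27614244]
```

View pics/s5.png

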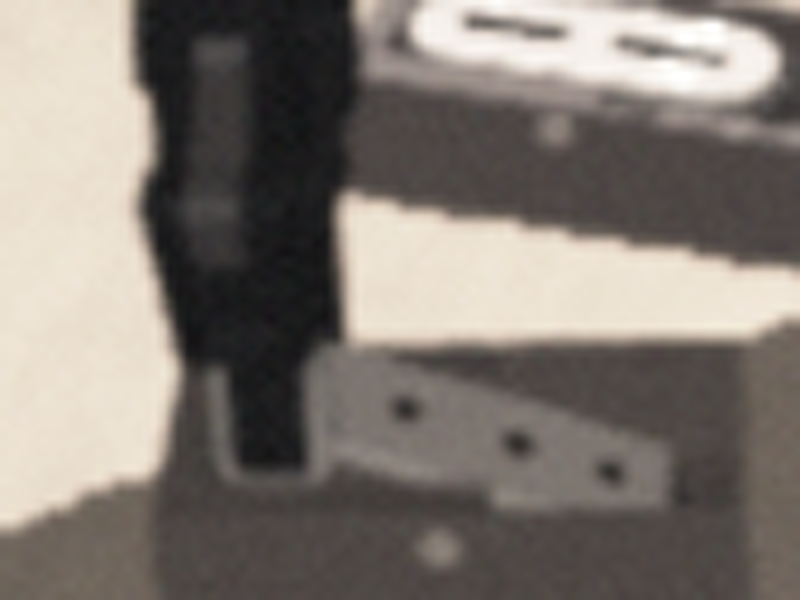

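Gripped (29 mm on the 30 mm width). Lifting.

```bash
python3 -m crank '{"travel":[[0,0,0.6],[0,0,1.5],[0,0,3],[0,0,6],[0,0,9],[0,0,9]],"rot":[[0,0,0],[0,0,0],[0,0,0],[0,0,0],[0,0,0],[0,0,0]]}'; python3 snap.py side s6 202 200 104 78
```

```text
clock: 7.3
position: [0.5424, 0.3397, 0.2041]
tool_rot: [3.139, 0.006, -2.94]
force: [0.6, -0.0, 0.2]
grip_width: 0.0289
[0.54175545 0.3392692  0.20200301] [ 0.67937831  0.04074065 -0.74102421]
```

View pics/s6.png

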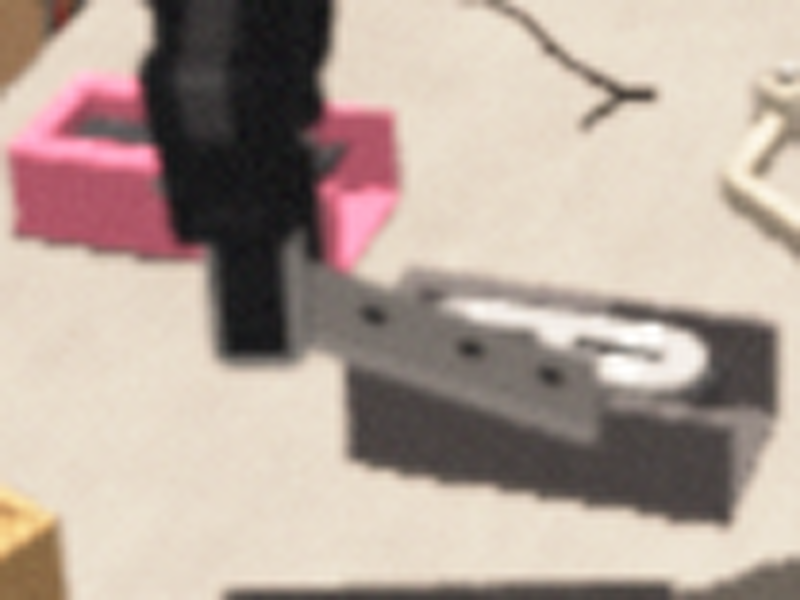

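Plate held and still tilted. I'll compute the turn and shift for the fixture.

```bash
python3 - <<'E'
from scipy.spatial.transform import Rotation as R
import numpy as np
yf=-.12; ax=np.array([-np.sin(yf),np.cos(yf),0])
r=R.from_rotvec(.4*ax)*R.from_euler('z',yf-.2)
print(np.degrees(r.as_rotvec()))
from h import *; print(ray("top",(301,235),.02))
E
```

```text
[ -0.92036781  22.9969223  -18.08870206]
[0.42649933 0.03458482 0.02      ]
```

```bash
python3 -m crank '{"travel":[[1,-5,1],[1.5,-10,1],[2,-15,1],[2.5,-20,1],[3,-25,1],[3.5,-30,1],[4,-35,1],[4.5,-40,1]],"rot":[[0,0,0],[-0.2,5,-4],[-0.4,10,-8],[-0.6,15,-12],[-0.9,20,-16],[-0.9,23,-18.1],[-0.9,23,-18.1],[-0.9,23,-18.1]]}'; python3 -m crank '{"travel":[[0.5,-5,0],[0.5,-10,0],[0.5,-14,0],[0.5,-14,0]],"rot":[[0,0,0],[0,0,0],[0,0,0],[0,0,0]]}'
```

```text
clock: 8.15
position: [0.5853, -0.0598, 0.2085]
tool_rot: [3.141, -0.401, 3.023]
force: [0.7, 0.3, -0.7]
grip_width: 0.0285
clock: 8.55
position: [0.589, -0.2043, 0.2086]
tool_rot: [-3.138, -0.401, 3.014]
force: [0.1, 0.2, -0.4]
grip_width: 0.0283
```

```bash
python3 -m crank '{"travel":[[0.5,0.2,-2],[0.5,0.2,-4],[0.5,0.2,-5.5],[0.5,0.2,-5.5]],"rot":[[0,0,0],[0,0,0],[0,0,0],[0,0,0]]}';python3 snap.py side s7 250 120 104 78;python3 snap.py top t7 330 160 88 66
```

```text
clock: 8.95
position: [0.5947, -0.1945, 0.1514]
tool_rot: [3.14, -0.404, 3.024]
force: [-0.2, -0.4, -0.7]
grip_width: 0.0287
[ 0.59521532 -0.19489592  0.15286083] [ 0.57280616 -0.90889929  0.25617049]
[ 0.59564254 -0.19517617  0.15388339] [-0.08039889 -1.1451204   0.16159814]
```

View pics/s7.png

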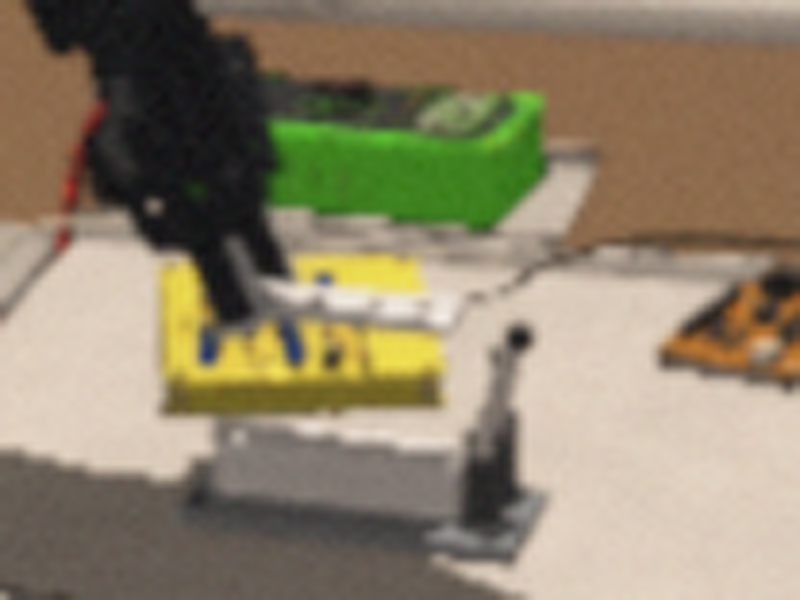

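View pics/t7.png

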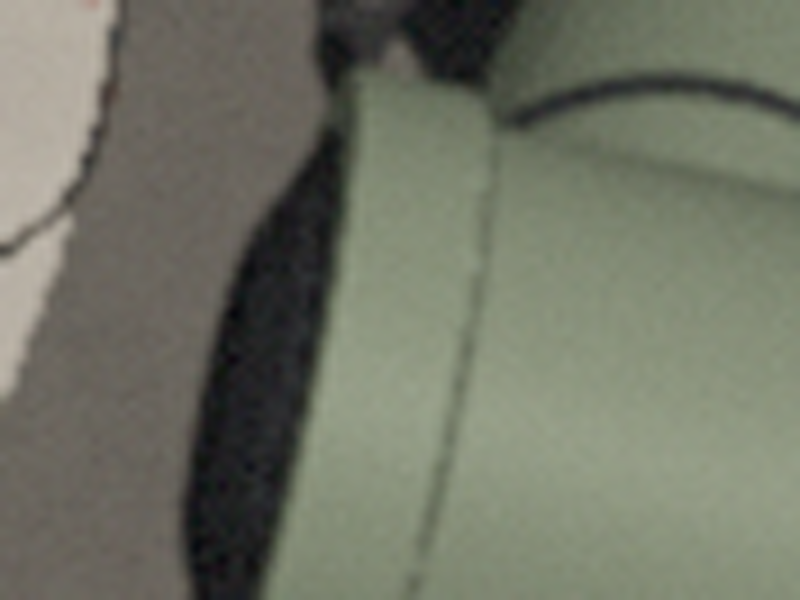

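Side view: the plate is about level above the bed, with its free end near crop (450,310) and the bed below. I'll fit its position using the side camera mask.

```bash
python3 - <<'E'
from h import *
import pickle
r=bot.silhouettes("side","straight_plate")
for d in r: print(d["conf"],d["box"],d["pixels"].sum())
pickle.dump([(d["conf"],d["box"],d["pixels"]) for d in r],open("p7.pkl","wb"))
yf=-.12;c,a=np.cos(yf),np.sin(yf)
T=np.array([.5955,-.195,.1535])
for pit in(-.05,0,.05):
  W=[]
  ctr=T+[-.061*c,-.061*a,-.061]
  for x,y in((.045,-.015),(.045,.015),(-.045,-.015),(-.045,.015)):
    W.append(ctr+[c*x-a*y,a*x+c*y,.005-pit*x])
  print(pit,(proj("side",np.array(W))-[250,120])*800/104)
E
```

```text
0.55 [300.2, 161.3, 24.6, 5.0] 122
-0.05 [[237.26582813 262.16639227]
 [212.59437265 287.24913063]
 [454.43573237 294.18229211]
 [434.05412764 320.52398811]]
0 [[237.37444025 267.50130517]
 [212.72805366 292.67692245]
 [454.52477336 288.75309796]
 [434.12594552 314.99880015]]
0.05 [[237.48285688 272.82661498]
 [212.86148881 298.09473183]
 [454.61397864 283.313886  ]
 [434.19789887 309.46319017]]
```

```bash
python3 - <<'E'
from h import *
import pickle
im=bot.grab_frame("side")[:,:,::-1]
x0,y0,w,h=270,148,56,42;k=14
b=cv2.resize(im[y0:y0+h,x0:x0+w],None,fx=k,fy=k,interpolation=cv2.INTER_CUBIC)
yf=-.12;c,a=np.cos(yf),np.sin(yf)
T=np.array([.5955,-.195,.1535]); ctr=T+[-.061*c,-.061*a,-.061]
F=np.array([.5335,-.1945,0])
def dr(o,P,col):
    W=np.array([o+[c*x-a*y,a*x+c*y,z] for x,y,z in P]); q=((proj("side",W)+.5-[x0,y0])*k).astype(np.int32)
    cv2.polylines(b,[q.reshape(-1,1,2)],True,col,1)
for z in(0,.005): dr(ctr,[(-.045,-.015,z),(.045,-.015,z),(.045,.015,z),(-.045,.015,z)],(0,0,255))
dr(F,[(-.05,-.011,.032),(.05,-.011,.032),(.05,.011,.032),(-.05,.011,.032)],(0,255,0))
dr(F,[(-.079,-.03,.008),(.063,-.03,.008),(.063,.03,.008),(-.079,.03,.008)],(255,0,0))
cv2.imwrite("pics/s8.png",b); print(bot.observe()["position"])
E
```

```text
[ 0.59596126 -0.19550156  0.15474041]
```

View pics/s8.png

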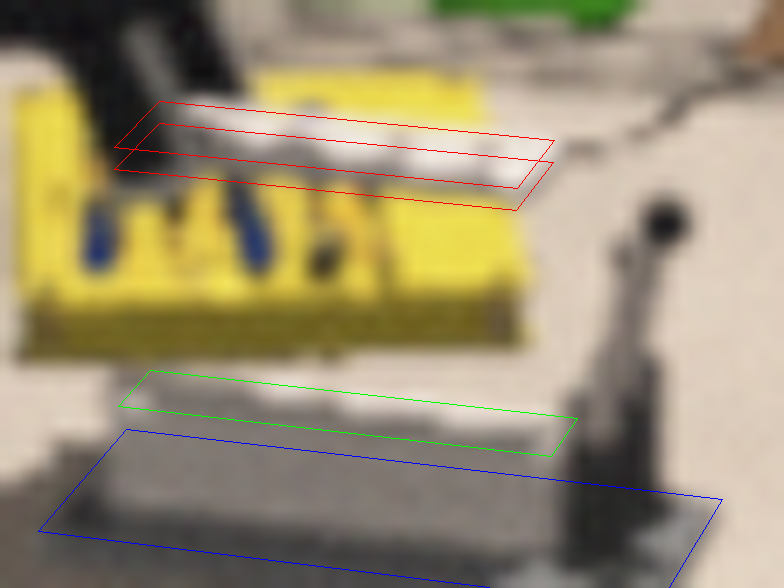

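```bash
python3 -m crank '{"travel":[[-0.1,-0.6,-1],[-0.1,-0.6,-3],[-0.1,-0.6,-5],[-0.1,-0.6,-5],[-0.1,-0.6,-5]],"rot":[[0,0,0],[0,0,0],[0,0,0],[0,0,0],[0,0,0]]}';python3 - <<'E'
from h import *
im=bot.grab_frame("side")[:,:,::-1]
x0,y0,w,h=270,148,56,42;k=14
b=cv2.resize(im[y0:y0+h,x0:x0+w],None,fx=k,fy=k,interpolation=cv2.INTER_CUBIC)
cv2.imwrite("pics/s9.png",b); print(bot.observe()["position"])
E
```

```text
clock: 9.65
position: [0.5945, -0.2016, 0.1037]
tool_rot: [3.141, -0.401, 3.023]
force: [-0.1, -0.0, -0.5]
grip_width: 0.0285
[ 0.59479313 -0.20167901  0.10435696]
```

View pics/s9.png

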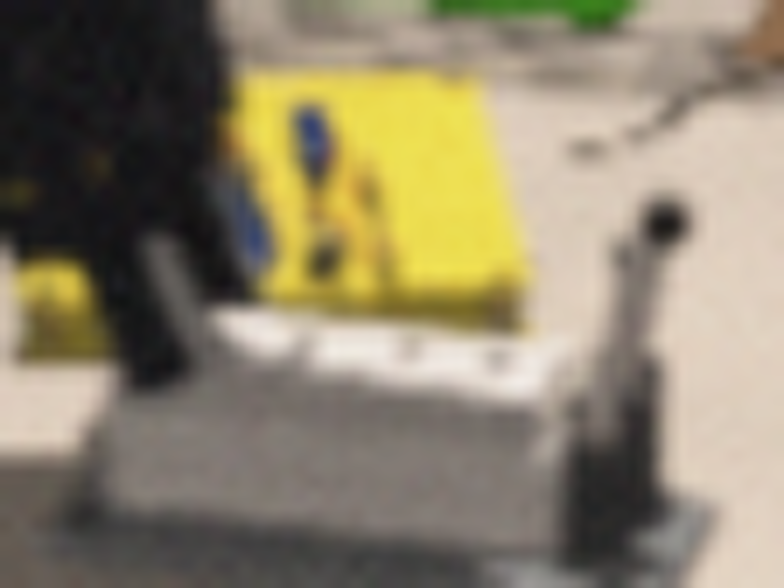

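```bash
python3 -m crank '{"travel":[[0,0,-0.4],[0,0,-0.6],[0,0,-0.6]],"rot":[[0,0,0],[0,0,0],[0,0,0]]}';python3 -m crank '{"travel":[[0,0,-0.2],[0,0,-0.2],[0,0,-0.2]],"rot":[[0,0,0],[0,0,0],[0,0,0]]}';python3 -m crank '{"travel":[[0,0,-0.15],[0,0,-0.15],[0,0,-0.15]],"rot":[[0,0,0],[0,0,0],[0,0,0]]}'
```

```text
clock: 10.0
position: [0.5946, -0.2015, 0.098]
tool_rot: [3.141, -0.4, 3.023]
force: [-1.3, -0.0, -0.7]
grip_width: 0.0282
clock: 10.3
position: [0.5946, -0.2016, 0.096]
tool_rot: [3.141, -0.4, 3.023]
force: [-0.4, 0.1, 0.3]
grip_width: 0.0284
clock: 10.6
position: [0.5946, -0.2016, 0.0945]
tool_rot: [3.141, -0.4, 3.023]
force: [0.6, 0.0, -0.2]
grip_width: 0.0284
```

```bash
python3 -m crank '{"travel":[[0,0,-0.15],[0,0,-0.15],[0,0,-0.15]],"rot":[[0,0,0],[0,0,0],[0,0,0]]}';python3 -m crank '{"travel":[[0,0,-0.15],[0,0,-0.15],[0,0,-0.15]],"rot":[[0,0,0],[0,0,0],[0,0,0]]}'
```

```text
clock: 10.9
position: [0.5947, -0.2016, 0.0937]
tool_rot: [3.141, -0.4, 3.023]
force: [-0.7, 0.3, 9.0]
grip_width: 0.0284
clock: 11.2
position: [0.5947, -0.2016, 0.0934]
tool_rot: [3.141, -0.4, 3.023]
force: [-4.0, 2.1, 27.8]
grip_width: 0.0288
```

```bash
python3 -m crank '{"travel":[[0,0,0.15],[0,0,0.15]],"rot":[[0,0,0],[0,0,0]]}';python3 - <<'E'
from h import *
im=bot.grab_frame("side")[:,:,::-1]
x0,y0,w,h=272,165,40,30;k=20
b=cv2.resize(im[y0:y0+h,x0:x0+w],None,fx=k,fy=k,interpolation=cv2.INTER_CUBIC)
cv2.imwrite("pics/s10.png",b); print(bot.observe()["position"])
E
```

```text
clock: 11.4
position: [0.5948, -0.2016, 0.0936]
tool_rot: [3.141, -0.4, 3.023]
force: [-0.2, 0.9, 12.6]
grip_width: 0.0285
[ 0.59477817 -0.20162493  0.09362791]
```

View pics/s10.png

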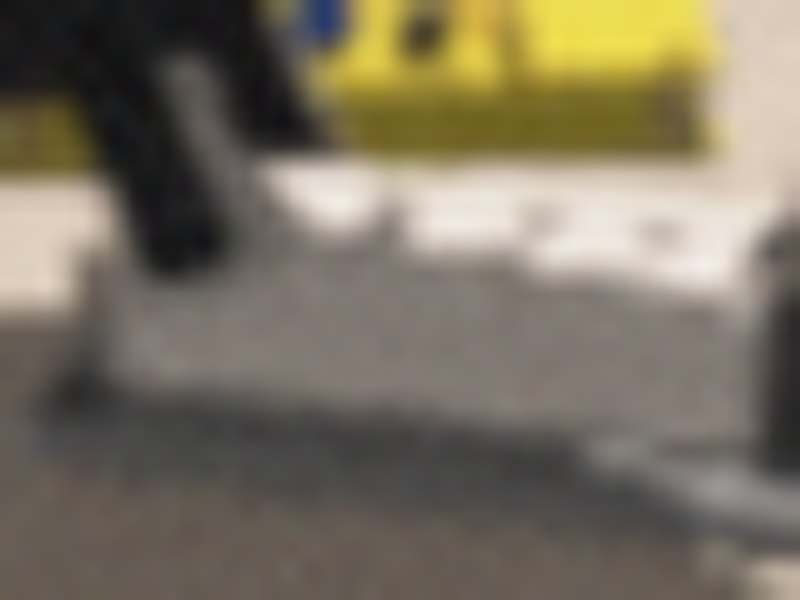

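The plate looks flat on the bed. Release it.

```bash
python3 -m crank '{"travel":[[0,0,0.05],[0,0,0.05],[0,0,0.05],[0,0,0.05],[0,0,0.05]],"rot":[[0,0,0],[0,0,0],[0,0,0],[0,0,0],[0,0,0]]}' 0; python3 -m crank '{"travel":[[0.4,0,1],[0.9,-0.1,2],[2,-0.2,5],[3,-0.3,8],[3,-0.3,8]],"rot":[[0,0,0],[0,0,0],[0,0,0],[0,0,0],[0,0,0]]}'
```

```text
clock: 11.95
position: [0.5946, -0.2016, 0.0934]
tool_rot: [3.141, -0.4, 3.023]
force: [-0.1, 1.0, -0.4]
grip_width: 0.043
clock: 12.45
position: [0.6274, -0.2051, 0.1784]
tool_rot: [3.141, -0.393, 3.023]
force: [-0.0, -0.2, -0.4]
grip_width: 0.0426
```

```bash
python3 -m crank '{"travel":[[0,-5,3],[0,-10,5],[0,-15,6],[0,-18,6],[0,-18,6]],"rot":[[0,-8,0],[0,-15,0],[0,-22.9,0],[0,-22.9,0],[0,-22.9,0]]}' -1;python3 - <<'E'
from h import *
im=bot.grab_frame("side")[:,:,::-1]
x0,y0,w,h=262,155,56,42;k=14
b=cv2.resize(im[y0:y0+h,x0:x0+w],None,fx=k,fy=k,interpolation=cv2.INTER_CUBIC)
cv2.imwrite("pics/s11.png",b)
im=bot.grab_frame("top")[:,:,::-1]
b=cv2.resize(im[175:231,340:415],None,fx=10,fy=10,interpolation=cv2.INTER_CUBIC)
cv2.imwrite("pics/t11.png",b); print(bot.observe()["position"])
E
```

```text
clock: 12.95
position: [0.6219, -0.3922, 0.2353]
tool_rot: [3.099, -0.001, 3.025]
force: [-0.3, 0.0, -0.2]
grip_width: -0.0
[ 0.62418299 -0.38568672  0.23387915]
```

View pics/s11.png

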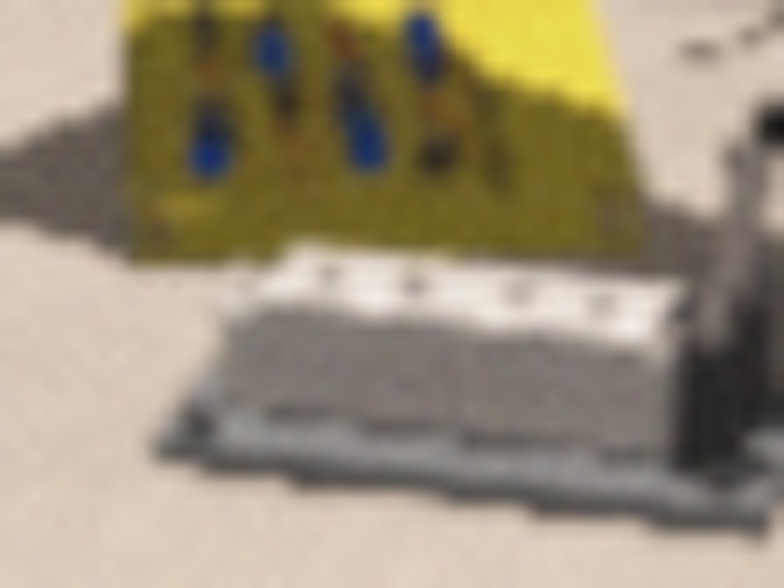

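View pics/t11.png

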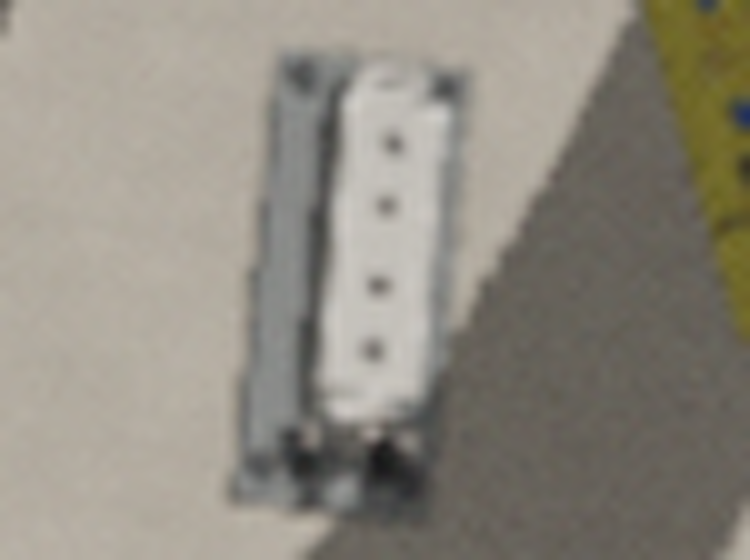

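Both views show the plate flat on the bed between the stops, clamp still open. I'll measure its centre against the bed and locate the knob.

```bash
python3 - <<'E'
from h import *
print("plate centre top",ray("top",(377.75,199.15),.037))
hs=np.array([(330,275),(418,288),(518,294),(602,306)])/14+[262,155]-.5
print("side",ray("side",hs.mean(0),.037), [np.round(ray("side",h,.037)[:2],4) for h in hs])
ht=np.array([(393,143),(387,205),(378,285),(372,350)])/10+[340,175]-.5
print([np.round(ray("top",h,.037)[:2],4) for h in ht])
# knob prediction for arm angles
yf=-.122;c,a=np.cos(yf),np.sin(yf)
for th in np.arange(1.3,2,.1):
    x=-.062+.042*np.cos(th)-.003*np.sin(th); z=.043+.042*np.sin(th)+.003*np.cos(th)
    W=np.array([[.5335+c*x,-.1945+a*x,z]]); print(round(th,2),W.round(4),proj("side",W),proj("top",W))
for n in("clamp_arm","clamp_knob"):
    for cam in("side","top"):
        print(n,cam,[(round(d["conf"],2),np.round(d["box"],1)) for d in bot.silhouettes(cam,n)])
im=bot.grab_frame("side")[:,:,::-1]
cv2.imwrite("pics/s12.png",cv2.resize(im[148:190,285:341],None,fx=14,fy=14,interpolation=cv2.INTER_CUBIC))
E
```

```text
plate centre top [ 0.53421887 -0.19453464  0.037     ]
side [ 0.53205311 -0.19655039  0.037     ] [array([ 0.5639, -0.2005]), array([ 0.5431, -0.1963]), array([ 0.5206, -0.1966]), array([ 0.5012, -0.1929])]
[array([ 0.5659, -0.1985]), array([ 0.5469, -0.1962]), array([ 0.5225, -0.1929]), array([ 0.5028, -0.1906])]
1.3 [[ 0.4802 -0.188   0.0843]] [[311.29403925 162.90820579]] [[379.22208756 214.48769883]]
1.4 [[ 0.4761 -0.1875  0.0849]] [[312.64096014 162.8499687 ]] [[379.12779148 215.86756754]]
1.5 [[ 0.4719 -0.187   0.0851]] [[314.00201754 162.92421412]] [[379.00260126 217.28589275]]
1.6 [[ 0.4678 -0.1864  0.0849]] [[315.36295603 163.13063024]] [[378.84781523 218.72739433]]
1.7 [[ 0.4636 -0.1859  0.0843]] [[316.70942947 163.4674404 ]] [[378.66508055 220.17647955]]
1.8 [[ 0.4596 -0.1854  0.0832]] [[318.02717503 163.93140821]] [[378.45637262 221.61744951]]
1.9 [[ 0.4557 -0.185   0.0818]] [[319.30218933 164.51786381]] [[378.2239689  223.03470802]]
clamp_arm side []
clamp_arm top []
clamp_knob side [(0.58, array([318.2, 170.3,   5.9,  17.4]))]
clamp_knob top []
```

View pics/s12.png

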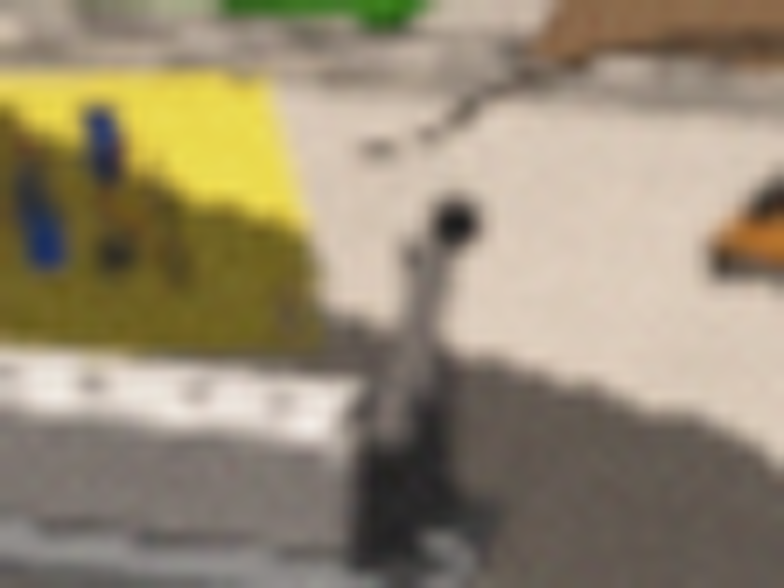

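The plate centre agrees with the bed to about 2 mm. The knob at side pixel (317,163) gives an arm angle of about 1.75 and a position of (0.462, -0.186, 0.084). I'll bring the shut fingers in behind the knob.

```bash
python3 -m crank '{"travel":[[-3,3.4,0],[-6.5,7,0],[-10,10.6,0],[-13,14,0],[-16,17.5,0],[-19,20.3,0],[-19,20.3,0],[-19,20.3,0]],"rot":[[0,0,0],[0,0,0],[0,0,0],[0,0,0],[0,0,0],[0,0,0],[0,0,0],[0,0,0]]}' -1 60; python3 snap.py side s13 270 110 80 60
```

```text
clock: 14.1
position: [0.4349, -0.1809, 0.2341]
tool_rot: [3.095, -0.002, 3.034]
force: [0.7, 0.3, 0.7]
grip_width: 0.0
[ 0.43534941 -0.1815246   0.23389895] [-0.13481078  0.0703705  -0.58008375]
```

View pics/s13.png

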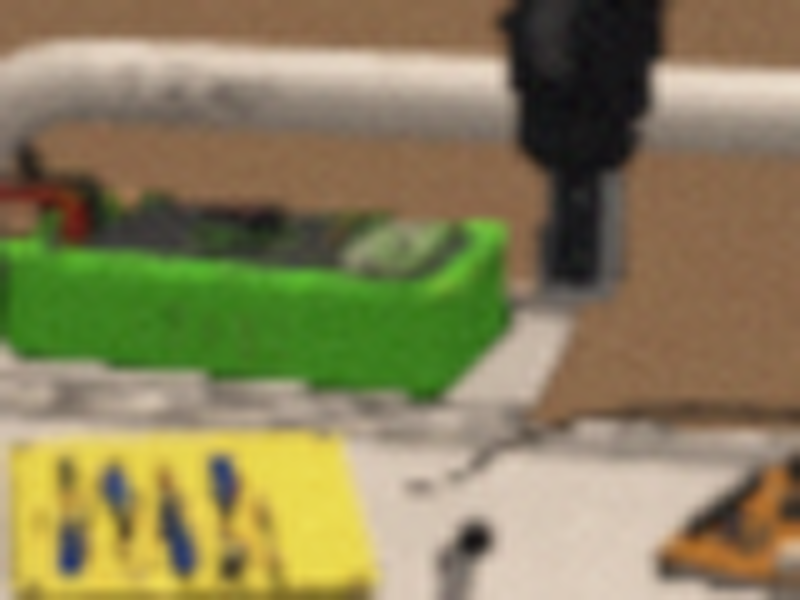

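```bash
python3 -m crank '{"travel":[[-0.3,-0.4,-4],[-0.3,-0.4,-7],[-0.3,-0.4,-8.9],[-0.3,-0.4,-8.9],[-0.3,-0.4,-8.9]],"rot":[[0,0,0],[0,0,0],[0,0,0],[0,0,0],[0,0,0]]}'; python3 snap.py side s14 280 130 64 48
```

```text
clock: 14.65
position: [0.4321, -0.186, 0.1446]
tool_rot: [3.095, -0.003, 3.032]
force: [0.2, -0.3, 1.1]
grip_width: 0.0001
[ 0.43226892 -0.18599521  0.14516215] [0.43175417 0.03987838 0.2950781 ]
```

View pics/s14.png

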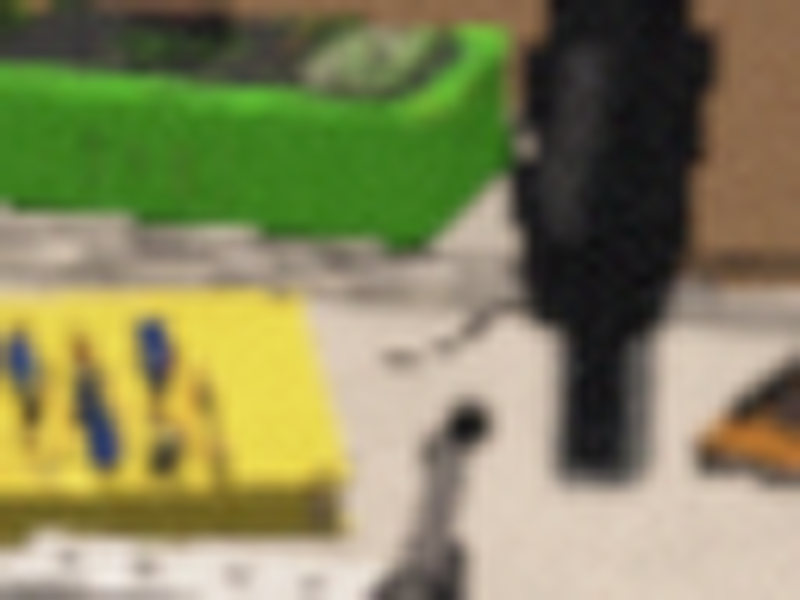

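```bash
python3 -m crank '{"travel":[[1,-0.1,0],[1.7,-0.2,0],[2.4,-0.3,0],[3.1,-0.4,0],[3.7,-0.45,0],[4.3,-0.5,0],[4.3,-0.5,0]],"rot":[[0,0,0],[0,0,0],[0,0,0],[0,0,0],[0,0,0],[0,0,0],[0,0,0]]}'; python3 snap.py side s15 270 130 64 48
```

```text
clock: 15.4
position: [0.4753, -0.1906, 0.1444]
tool_rot: [3.095, -0.003, 3.033]
force: [0.4, -0.0, -0.6]
grip_width: 0.0001
[ 0.47499458 -0.19055447  0.14441105] [ 0.42679802  0.40161832 -0.16629774]
```

View pics/s15.png

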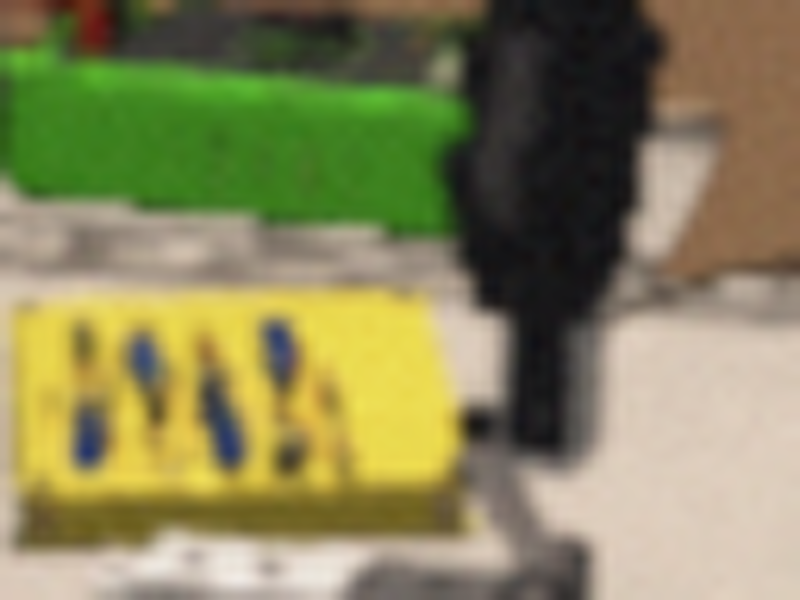

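The arm is past upright and the knob (crop (478,423)) is being pushed ahead of the finger. I'll push on a little, then come over the top.

```bash
python3 -m crank '{"travel":[[0.6,-0.07,0],[1.2,-0.15,0],[1.4,-0.17,0],[1.4,-0.17,0]],"rot":[[0,0,0],[0,0,0],[0,0,0],[0,0,0]]}'; python3 -m crank '{"travel":[[-1,0.12,0.5],[-1,0.12,2.5],[-1,0.12,4],[-1,0.12,4]],"rot":[[0,0,0],[0,0,0],[0,0,0],[0,0,0]]}'; python3 snap.py side s16 270 130 64 48
```

```text
clock: 15.85
position: [0.4892, -0.1923, 0.1446]
tool_rot: [3.095, -0.002, 3.033]
force: [-0.5, -0.2, 0.4]
grip_width: -0.0001
clock: 16.25
position: [0.4789, -0.1914, 0.1866]
tool_rot: [3.095, 0.001, 3.032]
force: [-0.2, -0.1, -0.1]
grip_width: 0.0002
[ 0.47855882 -0.19120698  0.18551918] [-0.45548104 -0.43135397 -0.95054383]
```

View pics/s16.png

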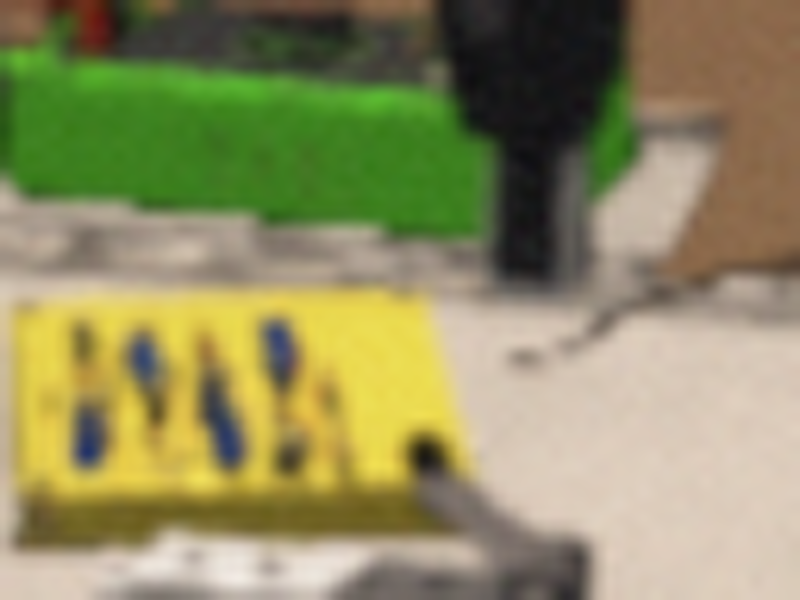

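The arm is at about 0.8 rad with the knob at crop (427,452). Now over the knob and press down.

```bash
python3 -m crank '{"travel":[[1.5,-0.2,0],[2.9,-0.35,0],[2.9,-0.35,-1],[2.9,-0.35,-2.5],[2.9,-0.35,-3.5],[2.9,-0.35,-4.5],[2.9,-0.35,-5],[2.9,-0.35,-5]],"rot":[[0,0,0],[0,0,0],[0,0,0],[0,0,0],[0,0,0],[0,0,0],[0,0,0],[0,0,0]]}'; python3 snap.py side s17 270 140 64 48
```

```text
clock: 17.1
position: [0.5068, -0.1944, 0.1336]
tool_rot: [3.094, -0.005, 3.032]
force: [-0.5, 0.8, -0.2]
grip_width: 0.0
[ 0.50679261 -0.19445685  0.13396131] [-0.27017832 -0.41052681  0.84938247]
```

View pics/s17.png

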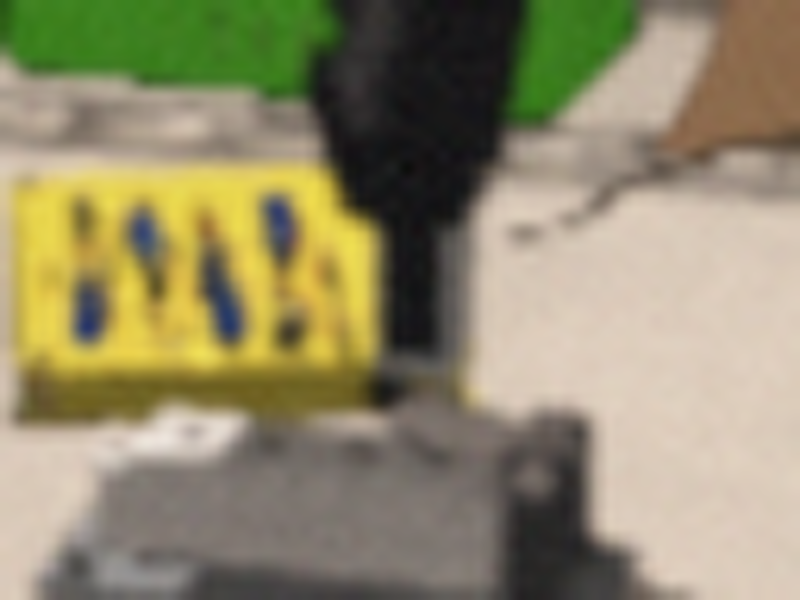

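```bash
python3 -m crank '{"travel":[[0.6,-0.07,0],[0.6,-0.07,-0.4],[0.6,-0.07,-0.7],[0.6,-0.07,-0.7]],"rot":[[0,0,0],[0,0,0],[0,0,0],[0,0,0]]}'; python3 -m crank '{"travel":[[0,0,-0.2],[0,0,-0.3],[0,0,-0.3]],"rot":[[0,0,0],[0,0,0],[0,0,0]]}'
```

```text
clock: 17.55
position: [0.5134, -0.1952, 0.1271]
tool_rot: [3.095, -0.003, 3.033]
force: [0.3, 1.1, 0.3]
grip_width: 0.0
clock: 17.85
position: [0.5135, -0.1953, 0.1244]
tool_rot: [3.095, -0.003, 3.032]
force: [0.8, 0.6, 0.9]
grip_width: -0.0003
```

```bash
python3 -m crank '{"travel":[[0,0,-0.2],[0,0,-0.2],[0,0,-0.2]],"rot":[[0,0,0],[0,0,0],[0,0,0]]}'; python3 -m crank '{"travel":[[0,0,-0.15],[0,0,-0.15],[0,0,-0.15]],"rot":[[0,0,0],[0,0,0],[0,0,0]]}'
```

```text
clock: 18.15
position: [0.5138, -0.1953, 0.1233]
tool_rot: [3.095, -0.002, 3.032]
force: [-3.3, 2.3, 19.6]
grip_width: 0.0001
clock: 18.45
position: [0.5139, -0.1953, 0.1226]
tool_rot: [3.095, -0.002, 3.032]
force: [-7.6, 3.9, 37.1]
grip_width: 0.0001
```

The clamp is firmly down at the expected height (0.123). Retreating to check.

```bash
python3 -m crank '{"travel":[[0,0,1],[0,0,4],[0,0,8],[0,-5,11],[0,-10,12],[0,-15,12],[0,-19,12],[0,-19,12]],"rot":[[0,0,0],[0,0,0],[0,0,0],[0,0,0],[0,0,0],[0,0,0],[0,0,0],[0,0,0]]}';python3 - <<'E'
from h import *
im=bot.grab_frame("side")[:,:,::-1]; cv2.imwrite("pics/side_end.png",im)
b=cv2.resize(im[155:197,266:322],None,fx=10,fy=10,interpolation=cv2.INTER_CUBIC)
t=bot.grab_frame("top")[:,:,::-1]; cv2.imwrite("pics/top_end.png",t)
cv2.imwrite("pics/t18.png",cv2.resize(t[175:231,340:415],None,fx=9,fy=9,interpolation=cv2.INTER_CUBIC))
yf=-.122;c,a=np.cos(yf),np.sin(yf)
for th in(-.05,0,.1,.2):
    x=-.062+.042*np.cos(th)-.003*np.sin(th); z=.043+.042*np.sin(th)+.003*np.cos(th)
    W=np.array([[.5335+c*x,-.1945+a*x,z]]); print(th,(proj("side",W)+.5-[266,155])*10)
cv2.imwrite("pics/s18.png",b); print(bot.observe()["position"],bot.observe()["clock"])
E
```

```text
clock: 19.25
position: [0.5111, -0.392, 0.2407]
tool_rot: [3.098, -0.004, 3.025]
force: [-1.4, 0.5, -1.2]
grip_width: 0.0001
-0.05 [[349.4628383  196.30239255]]
0 [[349.79982901 190.01303021]]
0.1 [[351.45743157 177.59454532]]
0.2 [[354.4176628  165.49152261]]
[ 0.51280043 -0.38611454  0.24038188] 19.35
```

View pics/s18.png

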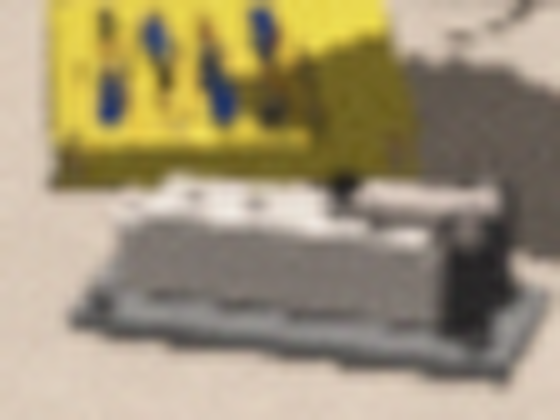

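View pics/t18.png

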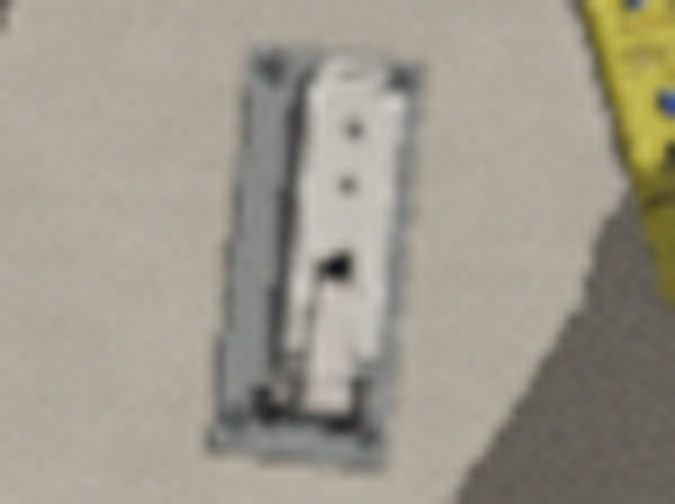

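View pics/top_end.png

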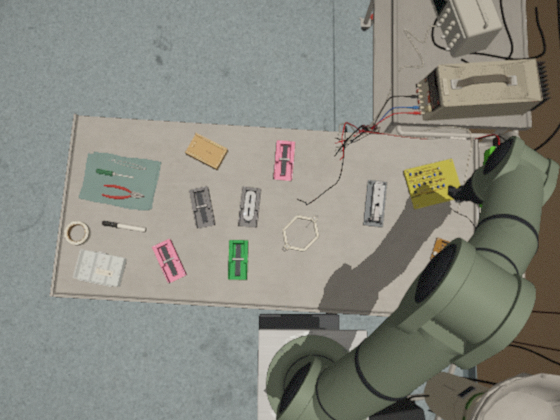

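The clamp arm is down: the knob at side crop (344,190) matches an angle of about 0. The plate holes have not moved, and the rounded plate and hex frame are in place. Handing in.

```bash
python3 -c "
from workcell import bot
print(bot.job_done())"
```

```text
the job is handed in; nothing more can be done
None
```

The job is done and handed in at about 19.4 s of the 54 s allowed; the hand-in reports no verdict.

**What I did:** I pressed the plate's thumb end down to the rocker's stop and gripped the raised end. I then lifted the plate out, levelled it in the air and laid it on the bed between the stops. After letting go, I pushed the clamp arm over from behind its knob and pressed it down.

**Last checks:**
- **Clamp:** the knob sits where the side camera should show it at an arm angle of about 0, and the arm stayed down after the fingers left it.
- **Plate position:** before clamping, the plate's centre was within about 2 mm of the bed's centre in both cameras. The two holes still visible afterwards were within about 1 mm of their earlier top-view positions.
- **Plate lie:** it looked flat, with the same face up.
- **Other objects:** by eye in the last top picture, the rounded plate and the hexagonal frame were where they started.
- **Robot:** the arm was clear of everything when I handed in.

**Disagreements:**
- The two cameras differed by 2 to 4 mm on the positions, and I took values in between.
- The trained networks found no `clamp_arm` in either view and the knob only in the side view, so I read the knob from the picture by eye.

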